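Flip open the laundry capsule box

TASK

On the folding table stand two white lidded boxes: open the wide, low one for the next washing load. Put a fingertip under its front lip, swing the lid up and over past upright without flinging it or letting it slam, so that it stays leaning open by itself, then move clear. Only touch and push gently, gripping nothing: do not lift, tip or shove the box out of its place, keep the tall narrow box shut and leave it and everything else where it stands.

Things in the scene. Friction and masses are not known exactly. Their poses are not given: they have to be found in the camera images.
- wide_box: the wide, low box to open: white plastic box 110 deep (its x) by 150 wide (its y) by 100 high, about 0.8 kg with capsules inside, walls 4 mm. Loose on the table. Origin: centre of its underside; its x axis points from its front (lip side, towards the robot, give or take the yaw) to its hinge side, y to its left, z up
- wide_box_lid (a joint): hinge angle of its lid, rad: 0 shut, 1.57 standing upright, 2.0 the stop, where it leans back past upright and stays by its own weight. Free hinge (almost no friction): below 1.57 it falls shut. Lid: plate 136 long from hinge to lip edge, 156 wide, 6 thick, about 150 g; it projects 26 beyond the front wall over the full width as a lip to get a fingertip under. On top a grey ribbed strip lies along the lip edge and a small grey hinge barrel along the other edge
- wide_box_lip (a point): middle of the front edge of that lip, on its underside (101 mm above the table when shut). Moves with the lid
- wide_box_hinge (a point): middle of the wide box's hinge line (runs along the box's y), at the lid's underside over the rear wall, 101 mm above the table, 55 mm behind the box's centre
- tall_box: the tall, narrow box, to be left shut: white plastic box 90 deep (its x) by 95 wide (its y) by 140 high, about 0.65 kg, same kind of lid, lip 26 mm. Loose on the table. Origin: centre of its underside; its x axis points from its front (lip side, towards the robot, give or take the yaw) to its hinge side, y to its left, z up
- tall_box_lid (a joint): hinge angle of the tall box's lid, rad: 0 shut; keep it so
- dosing_cup: bystander, loose: small open blue dosing cup, rim radius 28, 55 high, standing in front of the boxes (mm); origin at the middle of its underside
- softener_bottle: bystander, loose: upright bottle, radius 36, 210 high, on the left (mm); origin at the middle of its underside
- spray_bottle: bystander, loose: upright trigger spray bottle, radius 32, 196 high, in a row with the two boxes (the three change places) (mm); origin at the middle of its underside
- brush: bystander, loose: clothes brush lying bristles down, 150 x 45 x 38 high, on the right (mm); origin at the middle of its underside
- plant: bystander, loose: small potted plant, pot radius 42, 70 high with leaves to about 150, back right (mm); origin at the middle of its underside
- lint_roller: bystander, loose: lint roller lying on the table, 200 long, roll radius 24, back left (mm); origin at the middle of its underside

How it is judged:
By the outcome, as a careful person would: the job done as asked, in the order asked, and still so for the second after the job is handed in, with the robot touching nothing.
It also fails if it takes over 48 s, if anything falls off the work surface, if the arm or the gripper's body presses on something with over 40 N, if the wrist force passes 120 N, or if a joint passes its speed limit or range.

ROBOT

A 7-joint arm with a two-finger parallel gripper is mounted at the origin on the work surface. World frame = base frame: x ahead of the robot, y to its left, z up, the work surface at z = 0. Lengths are in m, angles in rad, forces in N, time in s.
With the tool pointing down it reaches from about 0.425 to 0.975 m from the base axis. Payload 16.7 kg.
Tool frame: the origin (TCP) lies between the finger pads; the fingertips stand 14 mm ahead of it and the grasp point (between the pads) lies 5 mm behind it; z points along the fingers, y is the line along which they close (so a half turn about z gives the same grasp; the last joint's range is limited). The gripper opens to 85 mm and grips with 20 to 120 N. Pads are 22 mm wide; open, the fingers measure 114 mm over their backs; the gripper's body (76 mm by 85 mm) begins 54 mm behind the grasp point. The pads swing forward as they close: fully open they stand 13 mm farther back than shut.
Start: joints at [1.141, 0.426, 0.074, 1.606, -0.034, 1.111, -0.067], TCP at [0.187, -0.649, 0.245] pointing down, gripper open.
Joint ranges: [-2.85, 2.85], [-0.5, 2.14], [-1.23, 1.37], [0.21, 2.46], [-1.02, 4.16], [0.16, 2.05], [-2.73, 2.73]. Speed limits (rad/s): [1.89, 1.89, 2.39, 2.39, 3.01, 3.01, 3.01].

INTERFACE

Orientations are given as [roll, pitch, yaw] about the fixed x, y, z axes, in that order (R = Rz(yaw) Ry(pitch) Rx(roll)).
In Python, from bench import r gives the robot as it stands. The module is installed in compiled form; this text tells all that it offers.
- The arm moves only by the shell command python3 -m jog 'ROWS'. ROWS is a JSON object of lists of equal length, an entry for each row: "delta_pos": the shift along the tool's x, y, z normalised to -1 to 1, where 1 is 40 mm, a list of three; "turn": the turn, a rotation vector about the tool's x, y, z normalised to -1 to 1, where 1 is 90 degrees, a list of three; "claw": the gripper's target within -1 to 1 (fully open at 1, half-way at 0, shut at -1). In form: {"delta_pos": [[tx, ty, tz], ...], "turn": [[rx, ry, rz], ...], "claw": [claw, ...]}. A call has 1 to 20 rows; each row shifts and turns the commanded pose from where the row before left it, along the tool's axes as they then stand; what a row does not reach is not made up. A row lasts 1/12 s, in which the tool goes at most 41.7 mm and 7.16 degrees, less where a joint would pass 70% of its speed; a pose out of reach is approached as far as the arm can. A call with a number of a shift or a turn outside -1 to 1 is refused whole. A call with a gripper value outside its range is refused whole. The fingers move at their own pace and stop on an object; the grip force is fixed at half the most. Time passes only in rows, so rows that do not move let the fingers close. It gives the time, the measured TCP pose, the force, the opening and the grip force at its end, in the units of the state.
- r.get_obs(): the state, without advancing time (a new reading comes with each control period).
- r.get_image(name): name is "scene" or "top"; returns a dict with "color" (400x640x3 uint8, blue, green, red), "fx", "fy", "cx", "cy" (pixels), "view" (4x4, takes a point from world to camera coordinates). Camera axes: x right, y up, looking along -z (the intrinsics and any distortion apply to the point x, -y, -z); pixel columns grow to the right and rows downward; lengths in m; the calibration is good to about 2 mm. A picture is of the moment at which its call begins. There is no depth.
- r.hand_in(): hands the job in; it is judged then, once.
Trained networks look in a picture, given as the dict that the camera call returned (one of the last four; its "shot" number tells which), for a name from the list of things; names that differ only in an ending like _2 or _b are one class to them, and where a whole thing is asked for, a point or a joint stands for the part that bears it (a point fixed in the world has none). Each returns a list of dicts, best first, with "score" (0 to 1); they miss things now and then, are a little off and sometimes report something else, mostly with a low value. They report only what shows in the picture. A call takes as long as a camera call.
- r.masks_of(picture, name): "pixels" (400x640 bool, what is visible of it).
- r.spot_point(picture, name): "point" ([x, y, z] in m, in world coordinates, good to about 4 mm: a listed point, or the origin of a listed thing).
The state is a dict: "t": time; "q": joint angles; "qd": joint speeds; "tau": joint torques, N m; "position": TCP position; "ee_rot": TCP orientation; "wrist_force": force on the tool from outside, world axes, zero at the start; "wrist_torque": the same for the moment, N m; "width": opening from 0.0 (shut) to 1.0 (fully open); "finger_force": force on a finger pad.
Only numpy, scipy, OpenCV 4.12 (cv2) and the standard library are available. Lean on these libraries where they do the work, as an engineer would, in place of code of your own. Each camera call takes 0.05 s, during which the arm holds its last target. There are 200 camera calls.

## Working session

There is one attempt and no reset: what is moved stays moved. The work goes in short steps, Python scripts to look and compute and a shell command to move; the robot and the scene stay as the last step left them, time stands still between calls to the robot, and variables do not carry over. Pictures are saved under pics/ and viewed, at most 10 in all, crops included, and the job is handed in when it is done.

```bash
mkdir -p pics; cat > h.py <<'E'
import numpy as np,cv2
from bench import r
from scipy.spatial.transform import Rotation as R
def proj(im,p):
    c=im["view"]@np.r_[p,1]; return im["cx"]+im["fx"]*c[0]/-c[2], im["cy"]+im["fy"]*-c[1]/-c[2]
def ray(im,u,v,z):
    V=np.linalg.inv(im["view"]); d=V[:3,:3]@np.array([(u-im["cx"])/im["fx"],-(v-im["cy"])/im["fy"],-1]); o=V[:3,3]
    return o+d*(z-o[2])/d[2]
E
python3 - <<'E'
from h import *
np.set_printoptions(precision=4,suppress=True)
o=r.get_obs(); print({k:np.round(o[k],3) for k in o})
for c in ("scene","top"):
    im=r.get_image(c); cv2.imwrite(f"pics/{c}0.png",im["color"])
    for n in ["wide_box","wide_box_lip","wide_box_hinge","tall_box","dosing_cup","softener_bottle","spray_bottle","brush","plant","lint_roller"]:
        d=r.spot_point(im,n)[:2]
        print(c,n,[(round(x["score"],2),np.round(x["point"],3),np.round(proj(im,x["point"]))) for x in d])
E
```

```text
{'t': np.float64(0.0), 'q': array([ 1.141,  0.427,  0.074,  1.607, -0.034,  1.111, -0.067]), 'qd': array([-0.001,  0.002,  0.   ,  0.001, -0.001, -0.   , -0.002]), 'tau': array([  0.001, -94.983,   3.761, -46.351,   0.019,   0.01 ,  -0.   ]), 'position': array([ 0.187, -0.648,  0.245]), 'ee_rot': array([-3.14 ,  0.   ,  0.281]), 'wrist_force': array([-0.809, -0.566, -0.037]), 'wrist_torque': array([-0.032,  0.033, -0.019]), 'finger_force': np.float64(0.0), 'width': np.float64(0.996)}
scene wide_box [(0.73, array([0.563, 0.208, 0.001]), array([381., 241.])), (0.7, array([0.661, 0.011, 0.103]), array([309., 211.]))]
scene wide_box_lip [(0.77, array([ 0.529, -0.014,  0.103]), array([324., 185.]))]
scene wide_box_hinge [(0.97, array([0.664, 0.01 , 0.104]), array([308., 211.]))]
scene tall_box [(0.55, array([ 0.565,  0.204, -0.001]), array([379., 241.]))]
scene dosing_cup [(0.8, array([ 0.387,  0.002, -0.003]), array([348., 188.]))]
scene softener_bottle [(0.93, array([ 0.524,  0.477, -0.002]), array([471., 269.]))]
scene spray_bottle [(0.85, array([ 0.556, -0.222,  0.001]), array([266., 
[... 253 characters left out ...]
4, array([ 0.61 , -0.002, -0.002]), array([333., 173.])), (0.45, array([ 0.559, -0.226, -0.001]), array([405., 190.]))]
top wide_box_lip [(0.93, array([ 0.531, -0.016,  0.1  ]), array([337., 194.]))]
top wide_box_hinge [(0.7, array([0.664, 0.012, 0.099]), array([328., 149.])), (0.43, array([ 0.385, -0.002,  0.   ]), array([332., 246.]))]
top tall_box []
top dosing_cup []
top softener_bottle [(0.74, array([ 0.529,  0.473, -0.001]), array([180., 197.]))]
top spray_bottle []
top brush [(0.62, array([ 0.482, -0.44 , -0.   ]), array([475., 216.]))]
top plant [(0.61, array([ 0.707, -0.404, -0.005]), array([461., 145.])), (0.57, array([0.665, 0.012, 0.103]), array([328., 148.]))]
top lint_roller []
```

View pics/top0.png

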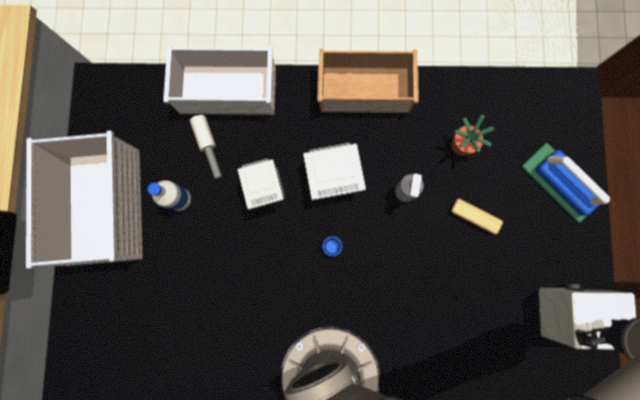

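View pics/scene0.png

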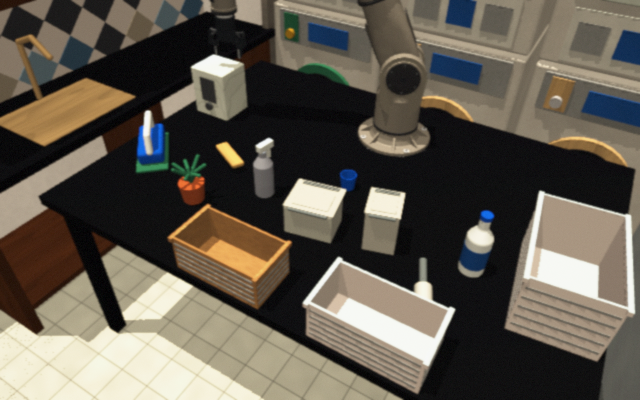

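The top view shows the wide box at about (335,172), yawed about 11°, with the tall box to its left at (261,184), the spray bottle to its right at (408,188) and the cup in front at (332,246). The network points agree with these: hinge to lip is about 136 mm. I'll check what stands near the gripper before moving.

```bash
python3 - <<'E'
from h import *
a=cv2.imread("pics/scene0.png")[0:220,130:420]; b=cv2.imread("pics/top0.png")[130:400,390:640]
a=cv2.resize(a,(580,440)); cv2.imwrite("pics/c1.png",a)
for c in("scene","top"):
    im=r.get_image(c)
    print(c,np.round(proj(im,r.get_obs()["position"])),np.round(np.linalg.inv(im["view"])[:3,3],2), np.round(proj(im,[.187,-.648,0])))
    for n in["tall_box","spray_bottle","wide_box_lip","wide_box_hinge"]:print(n,[(round(x["score"],2),np.round(x["point"],3)) for x in r.spot_point(im,n)[:1]])
    if c=="top":print(ray(im,541,290,.2),ray(im,541,340,0.0))
E
```

```text
scene [229.  55.] [1.59 0.57 1.07] [235. 110.]
tall_box [(0.91, array([ 0.566,  0.208, -0.004]))]
spray_bottle [(0.85, array([ 0.558, -0.228, -0.002]))]
wide_box_lip [(0.88, array([ 0.526, -0.018,  0.103]))]
wide_box_hinge [(0.89, array([0.665, 0.009, 0.104]))]
top [594. 328.] [ 0.34 -0.    1.43] [548. 316.]
tall_box [(0.96, array([ 0.561,  0.209, -0.004]))]
spray_bottle [(0.75, array([ 0.558, -0.227,  0.001]))]
wide_box_lip [(0.82, array([ 0.532, -0.017,  0.098]))]
wide_box_hinge [(0.98, array([0.663, 0.01 , 0.102]))]
[ 0.27370636 -0.54298136  0.2       ] [ 0.11738977 -0.62367725  0.        ]
```

View pics/c1.png

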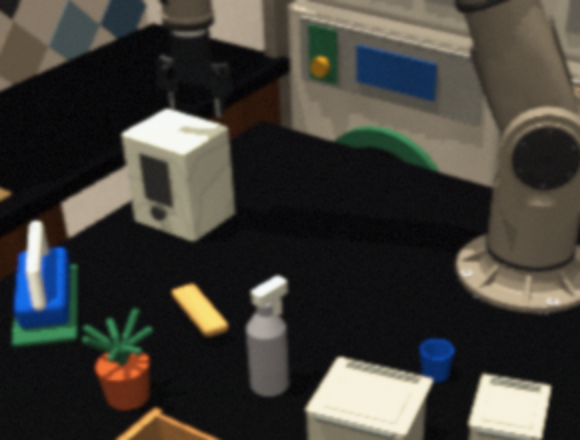

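The crop shows the gripper hanging right above the white appliance, with the fingertips at about (195,100). I'll go straight up first, then across.

```bash
python3 -m jog '{"delta_pos":[[0,0,-1],[0,0,-1],[0,0,-1],[0.63,-0.68,0],[0.63,-0.68,0],[0.63,-0.68,0],[0.63,-0.68,0],[0.63,-0.68,0],[0.63,-0.68,0],[0.63,-0.68,0],[0.63,-0.68,0],[0.63,-0.68,0],[0.63,-0.68,0],[0.63,-0.68,0],[0.63,-0.68,0]],"turn":[[0,0,0],[0,0,0],[0,0,0],[0,0,0],[0,0,0],[0,0,0],[0,0,0],[0,0,0],[0,0,0],[0,0,0],[0,0,0],[0,0,0],[0,0,0],[0,0,0],[0,0,0]],"claw":[0,0,0,0,0,0,0,0,0,0,0,0,0,0,0]}'; python3 -c "
from h import *
o=r.get_obs();print(np.round(o['q'],3),np.round(o['position'],4),np.round(o['ee_rot'],3),o['width'])"
```

```text
t: 2.85
position: [0.3875, -0.2494, 0.3656]
ee_rot: [3.141, -0.0, 0.281]
wrist_force: [0.4, 0.5, -0.4]
width: 0.498
finger_force: 0.0
[ 0.682 -0.014 -0.245  1.888 -0.003  1.267 -0.852] [ 0.3875 -0.2494  0.3656] [ 3.141 -0.     0.281] 0.4979813322597697
```

```bash
cat >> h.py <<'E'
yaw=.199; X=np.array([np.cos(yaw),np.sin(yaw),0]); Y=np.array([-np.sin(yaw),np.cos(yaw),0]); Z=np.array([0,0,1.])
H=np.array([.664,.0105,.101])          # hinge middle
def B(v): return v[0]*X+v[1]*Y+v[2]*Z
def orient(d,yt):                       # tool z along d, tool y near yt (box axes)
    z=B(d)/np.linalg.norm(d); y=B(yt); y=y-y@z*z; y/=np.linalg.norm(y); return R.from_matrix(np.c_[np.cross(y,z),y,z])
def plan(p,Rt,verbose=1):               # total tool-frame shift (40mm units) and turn (90deg units) from the measured pose
    o=r.get_obs(); R0=R.from_euler("xyz",o["ee_rot"]); dp=R0.inv().apply(np.asarray(p)-o["position"]); dr=(R0.inv()*Rt).as_rotvec()
    print("t",round(float(o["t"]),2),"shift",np.round(dp/.04,2),"turn",np.round(dr/(np.pi/2),3),"rows>=",round(max(np.linalg.norm(dp)/.0417,np.linalg.norm(np.degrees(dr))/7.16),1),"F",np.round(o["wrist_force"],1),"q",np.round(o["q"],2))
E
python3 - <<'E'
from h import *
Rt=orient([.4,.6,-.69],[0,0,-1]); plan(r.get_obs()["position"],Rt)
E
```

```text
t 2.85 shift [0. 0. 0.] turn [0.495 0.172 0.403] rows>= 8.3 F [ 0.4  0.5 -0.4] q [ 0.68 -0.01 -0.25  1.89 -0.    1.27 -0.85]
```

```bash
python3 -m jog '{"delta_pos":[[0,0,0],[0,0,0],[0,0,0],[0,0,0],[0,0,0],[0,0,0],[0,0,0],[0,0,0],[0,0,0],[0,0,0],[0,0,0]],"turn":[[0.05,0.017,0.04],[0.05,0.017,0.04],[0.05,0.017,0.04],[0.05,0.017,0.04],[0.05,0.017,0.04],[0.05,0.017,0.04],[0.05,0.017,0.04],[0.05,0.017,0.04],[0.05,0.017,0.04],[0.045,0.017,0.04],[0,0,0]],"claw":[0,0,0,0,0,0,0,0,0,0,0]}'; python3 - <<'E'
from h import *
o=r.get_obs()
Rt=orient([.4,.6,-.69],[0,0,-1]); 
# lip right corner, approach spot in front of it
C=H-.136*X-.078*Y; print(C)
plan(C+B([-.03,-.03,.06]),Rt)
E
```

```text
t: 3.77
position: [0.3858, -0.2524, 0.3638]
ee_rot: [-2.33, 0.008, -0.391]
wrist_force: [-0.4, -0.7, -0.6]
width: 0.501
finger_force: 0.0
[ 0.54610375 -0.09284638  0.101     ]
t 3.77 shift [2.02 0.79 6.51] turn [-0.003  0.003 -0.005] rows>= 6.6 F [-0.4 -0.7 -0.6] q [ 0.93  0.22 -0.05  1.85 -0.68  1.55 -0.89]
```

```bash
cat > kin.py <<'E'
from h import *
import itertools
from scipy.optimize import least_squares
D=[([1.141,.427,.074,1.607,-.034,1.111,-.067],[.187,-.648,.245],[-3.14,0,.281]),
([.682,-.014,-.245,1.888,-.003,1.267,-.852],[.3875,-.2494,.3656],[3.141,0,.281])]
o=r.get_obs(); D.append((o["q"],o["position"],o["ee_rot"]))
def fk(q,P,s):
    c,c7,d1,L2,L3,L4=P; A=R.from_euler("z",s[0]*q[0]+c)*R.from_euler("y",q[1]); p=np.array([0,0,d1])+A.apply([0,0,L2])
    A=A*R.from_euler("z",s[1]*q[2])*R.from_euler("y",q[3]); p=p+A.apply([0,0,L3])
    A=A*R.from_euler("z",s[2]*q[4])*R.from_euler("y",q[5]); p=p+A.apply([0,0,L4]); return p,A*R.from_euler("z",s[3]*q[6]+c7)
best=None
def resid(P,s):
    e=[]
    for q,p,w in D:
        a,A=fk(q,P,s); e+=list(a-p)+list(.3*(A.inv()*R.from_euler("xyz",w)).as_rotvec())
    return e
for s in itertools.product([1,-1],repeat=4):
  for c in(-2.4,0,2.4):
    for c7 in (0,1.5,3,-1.5):
        f=least_squares(resid,[c,c7,.36,.568,.49,.41],args=(s,))
        if best is None or f.cost<best[0]: best=(f.cost,f.x,s)
LO=np.array([-2.85,-.5,-1.23,.21,-1.02,.16,-2.73]);HI=np.array([2.85,2.14,1.37,2.46,4.16,2.05,2.73])
def ik(p,Rt,q0,n=1):
    def e(q):
        a,A=fk(q,best[1],best[2]); return list((a-p)*10)+list((A.inv()*Rt).as_rotvec()*3)+list(.003*(q-q0))
    f=least_squares(e,np.clip(q0,LO+.01,HI-.01),bounds=(LO,HI)); a,A=fk(f.x,best[1],best[2])
    return f.x,np.linalg.norm(a-p),np.degrees((A.inv()*Rt).magnitude())
E
python3 - <<'E'
from kin import *
print(best)
q=D[2][0]; C=H-.136*X-.078*Y
for d in([.4,.6,-.69],[.5,.5,-.7],[.3,.75,-.6],[.6,.6,-.5],[.7,.3,-.6],[.3,.6,-.75],[.7,0,-.7],[.87,0,-.5],[1,0,-.1]):
  for yt in ([0,0,-1],):
    out=[]
    for q0 in (q,[.7,.2,0,2.2,2,.6,-1],[.7,.2,.5,2.2,3,.6,1],[.7,.2,-.5,2,-1,1.5,1]):
        s=ik(C+B([0,0.01,0.01]),orient(d,yt),np.array(q0)); out.append((round(s[1],3),round(s[2],1),np.round(s[0],2).tolist()))
    print(d,min(out))
E
```

```text
(np.float64(0.0006789084149502325), array([-0.10208677,  1.4790153 ,  0.2541651 ,  0.56652326,  0.48278674,
        0.30953337]), (-1, -1, -1, -1))
[0.4, 0.6, -0.69] (np.float64(0.0), np.float64(0.0), [0.45, 0.55, 0.02, 2.05, -1.0, 1.02, -0.73])
[0.5, 0.5, -0.7] (np.float64(0.0), np.float64(0.0), [0.73, 0.52, -0.34, 2.15, -1.02, 0.75, -0.85])
[0.3, 0.75, -0.6] (np.float64(0.0), np.float64(0.0), [0.46, 0.65, 0.02, 1.94, -0.92, 1.23, -0.63])
[0.6, 0.6, -0.5] (np.float64(0.0), np.float64(0.0), [1.09, 0.73, -0.69, 2.16, -1.02, 0.72, -0.72])
[0.7, 0.3, -0.6] (np.float64(0.004), np.float64(1.6), [1.31, 0.8, -1.1, 2.37, 4.16, 0.16, 0.08])
[0.3, 0.6, -0.75] (np.float64(0.0), np.float64(0.0), [0.37, 0.54, 0.06, 2.0, -0.88, 1.05, -0.76])
[0.7, 0, -0.7] (np.float64(0.0), np.float64(0.0), [0.69, 0.39, -0.5, 2.46, 3.74, 0.4, -0.14])
[0.87, 0, -0.5] (np.float64(0.028), np.float64(4.5), [0.62, 0.51, -0.28, 2.46, 3.93, 0.78, -0.18])
[1, 0, -0.1] (np.float64(0.034), np.float64(5.4), [0.51, 0.96, -0.01, 2.46, 4.03, 1.68, 0.12])
```

```bash
cat >> h.py <<'E'
tip=.008
def pose(th,rho,g,phi=None,b=.015,y0=-.045,off=0,back=0):
    """TCP pose: pad point b behind the tip of the lower (+y) finger on the lid's underside at radius rho; off: shifted away from the lid"""
    phi=max(th,.77) if phi is None else phi
    d=np.array([.835*np.cos(phi),.55,-.835*np.sin(phi)]); yt=np.array([-np.sin(phi),0,-np.cos(phi)])
    P=H+B([-rho*np.cos(th),y0,rho*np.sin(th)])
    return P+B(-(tip-b)*d-(g-off)*yt-back*d), orient(d,yt)
E
python3 - <<'E'
from kin import *
q=np.array(r.get_obs()["q"])
for th,rho,g,off,back in [(0,.136,.021,.008,.08),(0,.136,.021,.008,0),(0,.136,.021,0,0),(.4,.136,.021,0,0),(.77,.132,.021,0,0),(1.1,.13,.015,0,0),(1.4,.125,.012,0,0),(1.6,.125,.012,0,0),(1.8,.125,.012,0,0),(2.0,.125,.012,0,0),(2.0,.125,.012,0,.1)]:
    p,Rt=pose(th,rho,g,off=off,back=back); q,e,a=ik(p,Rt,q); print(th,np.round(p,3),round(e,4),round(a,1),np.round(q,2))
E
```

```text
0 [ 0.513 -0.107  0.153] 0.0 0.0 [ 1.05  0.53 -0.56  2.19 -1.02  0.83 -1.28]
0 [ 0.552 -0.054  0.106] 0.0 0.0 [ 1.09  0.72 -0.81  2.2  -1.02  0.53 -1.3 ]
0 [ 0.557 -0.053  0.112] 0.0 0.0 [ 1.08  0.71 -0.8   2.19 -1.02  0.54 -1.32]
0.4 [ 0.568 -0.051  0.165] 0.0 0.0 [ 1.08  0.6  -0.81  2.16 -0.99  0.64 -1.44]
0.77 [ 0.598 -0.045  0.204] 0.0 0.0 [ 1.03  0.54 -0.81  2.09 -0.96  0.69 -1.56]
1.1 [ 0.63  -0.038  0.218] 0.0 0.0 [ 0.73  0.49 -0.59  1.87 -0.62  0.88 -2.17]
1.4 [ 0.664 -0.032  0.22 ] 0.0 0.0 [ 0.51  0.56 -0.45  1.63 -0.4   1.13 -2.57]
1.6 [ 0.687 -0.027  0.22 ] 0.0 0.0 [ 0.35  0.64 -0.3   1.45 -0.36  1.34 -2.73]
1.8 [ 0.71  -0.022  0.214] 0.0 0.0 [ 0.03  0.75  0.15  1.27 -0.52  1.61 -2.73]
2.0 [ 0.731 -0.018  0.204] 0.0 0.0 [-0.17  0.94  0.56  1.07 -0.72  1.92 -2.73]
2.0 [ 0.776 -0.065  0.28 ] 0.0127 3.5 [-0.11  0.96  0.63  0.87 -0.77  2.05 -2.73]
```

```bash
python3 - <<'E'
s=open("h.py").read()
s=s.replace("phi=max(th,.77) if phi is None else phi","phi=np.clip(th,.77,1.78) if phi is None else phi")
s=s.replace("yt=np.array([-np.sin(phi),0,-np.cos(phi)])","yt=np.array([np.sin(phi),0,np.cos(phi)])").replace("-(g-off)*yt","+(g-off)*yt").replace("lower (+y)","lower (-y)")
open("h.py","w").write(s)
E
python3 - <<'E'
from kin import *
q=np.array(r.get_obs()["q"])
p,Rt=pose(0,.136,.021,off=.008,back=.08); plan(p,Rt)
plan(r.get_obs()["position"]+[0.06,.03,0],Rt)
q[6]+=2.7
for th,rho,g,off,back in [(0,.136,.021,.008,.08),(0,.136,.021,.008,0),(0,.136,.021,0,0),(.4,.136,.021,0,0),(.77,.132,.021,0,0),(1.1,.13,.015,0,0),(1.4,.125,.012,0,0),(1.6,.125,.012,0,0),(1.8,.125,.012,0,0),(2.0,.125,.012,0,0),(2.0,.125,.012,0,.1)]:
    p,Rt=pose(th,rho,g,off=off,back=back); q,e,a=ik(p,Rt,q); print(th,np.round(p,3),round(e,4),round(a,1),np.round(q,2))
E
```

```text
t 3.77 shift [1.61 0.66 6.95] turn [-0.126  0.152 -1.586] rows>= 20.1 F [-0.4 -0.7 -0.6] q [ 0.93  0.22 -0.05  1.85 -0.68  1.55 -0.89]
t 3.77 shift [ 1.1  -0.88  0.91] turn [-0.126  0.152 -1.586] rows>= 20.1 F [-0.4 -0.7 -0.6] q [ 0.93  0.22 -0.05  1.85 -0.68  1.55 -0.89]
0 [ 0.513 -0.107  0.153] 0.0 0.0 [ 1.05  0.53 -0.56  2.19 -1.02  0.83  1.86]
0 [ 0.552 -0.054  0.106] 0.0 0.0 [ 1.09  0.72 -0.81  2.2  -1.02  0.53  1.84]
0 [ 0.557 -0.053  0.112] 0.0 0.0 [ 1.08  0.71 -0.8   2.19 -1.02  0.54  1.83]
0.4 [ 0.568 -0.051  0.165] 0.0 0.0 [ 1.08  0.6  -0.81  2.16 -0.99  0.64  1.7 ]
0.77 [ 0.598 -0.045  0.204] 0.0 0.0 [ 1.03  0.54 -0.81  2.09 -0.96  0.69  1.58]
1.1 [ 0.63  -0.038  0.218] 0.0 0.0 [ 0.73  0.49 -0.59  1.87 -0.62  0.88  0.98]
1.4 [ 0.664 -0.032  0.22 ] 0.0 0.0 [ 0.51  0.56 -0.45  1.63 -0.4   1.13  0.57]
1.6 [ 0.687 -0.027  0.22 ] 0.0 0.0 [ 0.4   0.65 -0.39  1.45 -0.31  1.32  0.37]
1.8 [ 0.71  -0.022  0.215] 0.0 0.0 [ 0.31  0.76 -0.34  1.28 -0.26  1.51  0.22]
2.0 [ 0.733 -0.017  0.206] 0.0 0.0 [ 0.29  0.8  -0.34  1.22 -0.25  1.53  0.21]
2.0 [ 0.761 -0.068  0.288] 0.0 0.0 [ 0.31  0.82 -0.34  1.   -0.24  1.73  0.18]
```

```bash
python3 -m jog '{"delta_pos":[[0,0,0],[0,0,0],[0,0,0],[0,0,0],[0,0,0],[0,0,0],[0,0,0],[0,0,0],[0,0,0],[0,0,0],[0,0,0],[0,0,0],[0,0,0],[0,0,0],[0,0,0],[0,0,0],[0,0,0],[0,0,0],[0,0,0],[0,0,0]],"turn":[[-0.006,0.0075,-0.078],[-0.006,0.0075,-0.078],[-0.006,0.0075,-0.078],[-0.006,0.0075,-0.078],[-0.006,0.0075,-0.078],[-0.006,0.0075,-0.078],[-0.006,0.0075,-0.078],[-0.006,0.0075,-0.078],[-0.006,0.0075,-0.078],[-0.006,0.0075,-0.078],[-0.006,0.0075,-0.078],[-0.006,0.0075,-0.078],[-0.006,0.0075,-0.078],[-0.006,0.0075,-0.078],[-0.006,0.0075,-0.078],[-0.006,0.0075,-0.078],[-0.006,0.0075,-0.078],[-0.006,0.0075,-0.078],[-0.006,0.0075,-0.078],[-0.006,0.0075,-0.078]],"claw":[0,0,0,0,0,0,0,0,0,0,0,0,0,0,0,0,0,0,0,0]}'; python3 - <<'E'
from h import *
for b in (.16,.08): p,Rt=pose(0,.136,.021,off=.012,back=b); plan(p,Rt); print(p)
E
```

```text
t: 5.43
position: [0.3873, -0.2507, 0.3656]
ee_rot: [2.268, -0.411, 2.197]
wrist_force: [0.1, 0.0, -0.2]
width: 0.499
finger_force: 0.0
t 5.43 shift [-1.15 -1.2   4.98] turn [-0.007 -0.001 -0.014] rows>= 5.0 F [ 0.1  0.  -0.2] q [ 1.18  0.2  -0.22  1.95 -0.84  1.46  1.69]
[ 0.47245049 -0.15987975  0.19639595]
t 5.43 shift [-1.15 -1.17  6.98] turn [-0.007 -0.001 -0.014] rows>= 6.9 F [ 0.1  0.  -0.2] q [ 1.18  0.2  -0.22  1.95 -0.84  1.46  1.69]
[ 0.51076217 -0.10726763  0.14989412]
```

```bash
python3 -m jog '{"delta_pos":[[-0.14,-0.15,0.62],[-0.14,-0.15,0.62],[-0.14,-0.15,0.62],[-0.14,-0.15,0.62],[-0.14,-0.15,0.62],[-0.14,-0.15,0.62],[-0.14,-0.15,0.62],[-0.14,-0.15,0.62],[0,0,0.4],[0,0,0.4],[0,0,0.4],[0,0,0.4],[0,0,0]],"turn":[[0,0,-0.002],[0,0,-0.002],[0,0,-0.002],[0,0,-0.002],[0,0,-0.002],[0,0,-0.002],[0,0,-0.002],[0,0,0],[0,0,0],[0,0,0],[0,0,0],[0,0,0],[0,0,0]],"claw":[0,0,0,0,0,0,0,0,0,0,0,0,0]}'; python3 - <<'E'
from h import *
for b in (.08,0): p,Rt=pose(0,.136,.021,off=.012,back=b); plan(p,Rt)
a=r.get_image("scene"); t=r.get_image("top")
for im in(a,t): 
  for n in ("wide_box_lip","wide_box_hinge"):
    for x in r.spot_point(im,n)[:1]: print(n,np.round(x["point"],3),round(x["score"],2))
A=cv2.resize(a["color"][100:280,200:440],(720,540),interpolation=cv2.INTER_CUBIC)
T=cv2.resize(t["color"][100:280,250:490],(720,540),interpolation=cv2.INTER_CUBIC)
cv2.imwrite("pics/a1.png",A); cv2.imwrite("pics/t1.png",T)
E
```

```text
t: 6.52
position: [0.5026, -0.1154, 0.1593]
ee_rot: [2.261, -0.4, 2.211]
wrist_force: [-1.2, 0.6, -0.2]
width: 0.496
finger_force: 0.0
t 6.52 shift [-0.05  0.    0.37] turn [-0.006 -0.003 -0.004] rows>= 0.4 F [-1.2  0.6 -0.2] q [ 1.13  0.52 -0.61  2.16 -1.01  0.81  1.86]
t 6.52 shift [-0.06  0.02  2.37] turn [-0.006 -0.003 -0.004] rows>= 2.3 F [-1.2  0.6 -0.2] q [ 1.13  0.52 -0.61  2.16 -1.01  0.81  1.86]
wide_box_lip [ 0.532 -0.016  0.101] 0.58
wide_box_hinge [0.666 0.008 0.1  ] 0.6
wide_box_lip [ 0.529 -0.017  0.099] 0.78
wide_box_hinge [0.662 0.011 0.102] 0.97
```

View pics/t1.png

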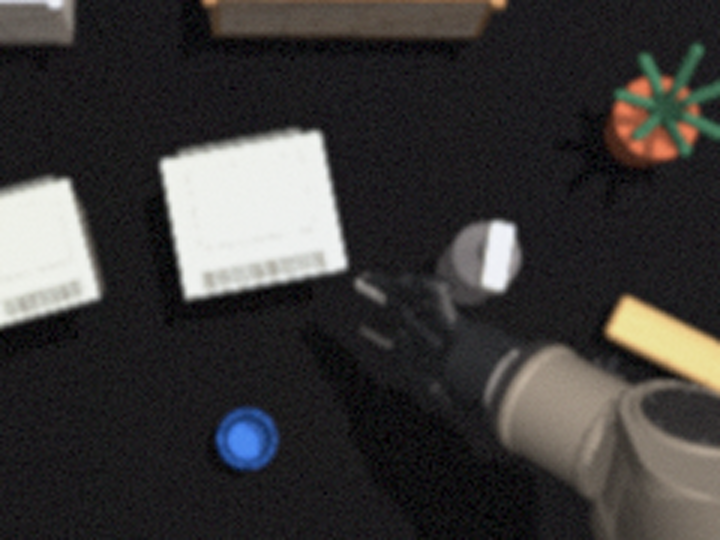

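View pics/a1.png

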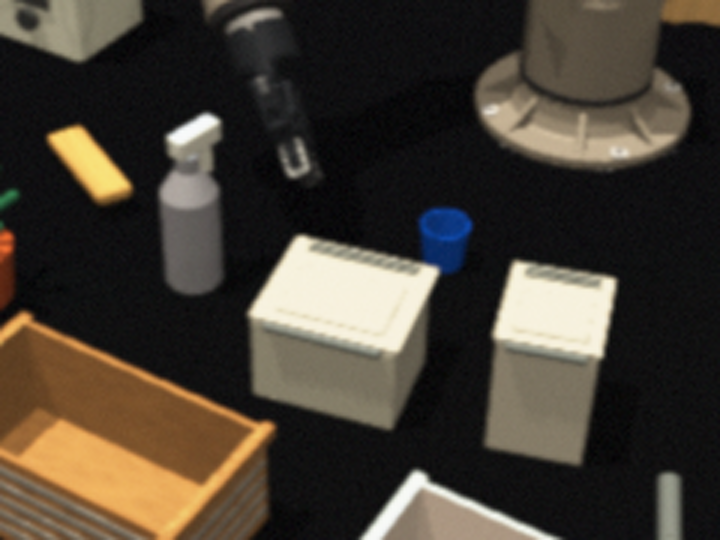

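```bash
python3 - <<'E'
from h import *
o=r.get_obs(); A=R.from_euler("xyz",o["ee_rot"]); p=o["position"]; im=r.get_image("top"); sc=r.get_image("scene")
for s in(1,-1):
    for t in(.0,.008,.014): q=p+A.apply([0,s*.021,t]); print(s,t,np.round(q,3),"top crop",(np.array(proj(im,q))-[250,100])*3,"scene crop",(np.array(proj(sc,q))-[200,100])*3)
    # lip corner for reference
C=H-.136*X-.078*Y; print((np.array(proj(im,C))-[250,100])*3)
E
```

```text
1 0.0 [ 0.516 -0.116  0.175] top crop [372.53114623 287.07888102] scene crop [296.49215289 160.91996846]
1 0.008 [ 0.52 -0.11  0.17] top crop [366.28877809 283.57446351] scene crop [298.80878128 167.9412507 ]
1 0.014 [ 0.523 -0.107  0.167] top crop [361.64090187 280.96518151] scene crop [300.54937938 173.21668916]
-1 0.0 [ 0.487 -0.121  0.145] top crop [375.79759843 322.65483049] scene crop [306.77296289 168.80931785]
-1 0.008 [ 0.491 -0.116  0.141] top crop [369.66402107 319.07417959] scene crop [309.04085493 175.65958686]
-1 0.014 [ 0.494 -0.112  0.137] top crop [365.09649769 316.40775742] scene crop [310.74475692 180.8062988 ]
[341.81476959 266.66106031]
```

```bash
sed -i 's/^tip=.008/tip=.014/' h.py; python3 - <<'E'
from h import *
p,Rt=pose(0,.136,.021,off=.012,back=0); plan(p,Rt)
E
```

```text
t 6.92 shift [-0.01  0.02  2.29] turn [-0.005 -0.    -0.006] rows>= 2.2 F [ 0.8  0.2 -0.2] q [ 1.13  0.51 -0.61  2.16 -1.01  0.81  1.86]
```

```bash
python3 -m jog '{"delta_pos":[[0,0,0.25],[0,0,0.25],[0,0,0.25],[0,0,0.25],[0,0,0.25],[0,0,0.25],[0,0,0.25],[0,0,0.2],[0,0,0.15],[0,0,0.1],[0,0,0.1],[0,0,0]],"turn":[[0,0,0],[-0.001,0,-0.001],[-0.001,0,-0.001],[-0.001,0,-0.001],[-0.001,0,-0.001],[0,0,-0.001],[0,0,-0.001],[0,0,0],[0,0,0],[0,0,0],[0,0,0],[0,0,0]],"claw":[0,0,0,0,0,0,0,0,0,0,0,0]}'; python3 - <<'E'
from h import *
for off in(.012,0): p,Rt=pose(0,.136,.021,off=off,back=0); plan(p,Rt)
a=r.get_image("scene"); t=r.get_image("top")
for im in(a,t): 
  for n in ("wide_box_lip","wide_box_hinge"):
    for x in r.spot_point(im,n)[:1]: print(n,np.round(x["point"],3),round(x["score"],2))
A=cv2.resize(a["color"][130:250,260:380],(400,400),interpolation=cv2.INTER_CUBIC)
T=cv2.resize(t["color"][130:250,290:410],(400,400),interpolation=cv2.INTER_CUBIC)
cv2.imwrite("pics/at2.png",np.hstack([A,T]))
E
```

```text
t: 7.92
position: [0.5458, -0.057, 0.1059]
ee_rot: [2.252, -0.395, 2.212]
wrist_force: [-0.7, -0.0, 0.0]
width: 0.5
finger_force: 0.0
t 7.92 shift [-0.03  0.02 -0.04] turn [-0.001 -0.001 -0.001] rows>= 0.0 F [-0.7 -0.   0. ] q [ 1.16  0.71 -0.84  2.18 -1.01  0.52  1.86]
t 7.92 shift [-0.03  0.32 -0.04] turn [-0.001 -0.001 -0.001] rows>= 0.3 F [-0.7 -0.   0. ] q [ 1.16  0.71 -0.84  2.18 -1.01  0.52  1.86]
wide_box_lip [ 0.529 -0.018  0.103] 0.61
wide_box_hinge [0.665 0.009 0.104] 0.56
wide_box_lip [ 0.53  -0.017  0.101] 0.84
wide_box_hinge [0.664 0.011 0.103] 0.59
```

View pics/at2.png

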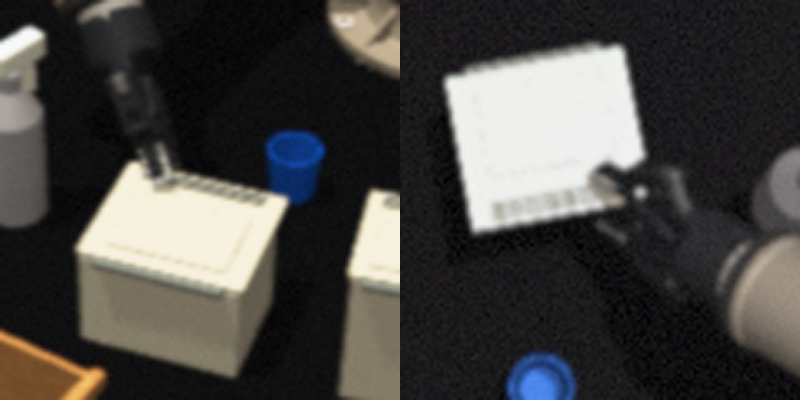

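The upper finger stands over the lid at left (165,180), the lower one is in front of and under the lip at right (605,230), and no force is felt. Next I lift slowly along the lip's arc.

```bash
cat >> h.py <<'E'
def seg(keys,n):
    """keys: list of kwargs dicts for pose(); prints the n equal rows for each leg, starting at the measured pose"""
    o=r.get_obs(); p0,R0=np.array(o["position"]),R.from_euler("xyz",o["ee_rot"])
    print("t",round(float(o["t"]),2),"F",np.round(o["wrist_force"],1),"q",np.round(o["q"],2),"w",round(float(o["width"]),2))
    for k in keys:
        p1,R1=pose(**k); dr=(R0.inv()*R1).as_rotvec(); m=n; Rs=R0*R.from_rotvec(dr/2)
        dp=Rs.inv().apply(p1-p0)/m; print(round(k["th"],2),"row shift",np.round(dp/.04,3),"turn",np.round(dr/m/(np.pi/2),4),"TCP",np.round(p1,3)); p0,R0=p1,R1
E
python3 - <<'E'
from h import *
seg([dict(th=t,rho=.136,g=.021,b=.015+.01*min(t/.77,1)) for t in(0,.1,.2,.3,.4,.5,.6,.7,.77)],4)
E
```

```text
t 8.22 F [ 0.3 -0.6  0.3] q [ 1.16  0.71 -0.84  2.18 -1.01  0.52  1.86] w 0.5
0 row shift [-0.005  0.079 -0.005] turn [-0.0002 -0.0001 -0.0001] TCP [ 0.554 -0.057  0.115]
0.1 row shift [ 0.031  0.064 -0.039] turn [0. 0. 0.] TCP [ 0.556 -0.056  0.128]
0.2 row shift [ 0.027  0.069 -0.033] turn [0. 0. 0.] TCP [ 0.558 -0.055  0.141]
0.3 row shift [ 0.023  0.074 -0.027] turn [0. 0. 0.] TCP [ 0.562 -0.053  0.153]
0.4 row shift [ 0.019  0.078 -0.021] turn [0. 0. 0.] TCP [ 0.567 -0.051  0.165]
0.5 row shift [ 0.015  0.081 -0.014] turn [0. 0. 0.] TCP [ 0.574 -0.049  0.177]
0.6 row shift [ 0.01   0.083 -0.007] turn [0. 0. 0.] TCP [ 0.581 -0.047  0.188]
0.7 row shift [ 0.006  0.084 -0.   ] turn [0. 0. 0.] TCP [ 0.59  -0.045  0.198]
0.77 row shift [0.001 0.059 0.004] turn [0. 0. 0.] TCP [ 0.597 -0.043  0.204]
```

```bash
python3 -m jog '{"delta_pos":[[0,0.08,0],[0,0.08,0],[0,0.08,0],[0,0.08,0],[0.03,0.065,-0.04],[0.03,0.065,-0.04],[0.03,0.065,-0.04],[0.03,0.065,-0.04],[0.027,0.07,-0.033],[0.027,0.07,-0.033],[0.027,0.07,-0.033],[0.027,0.07,-0.033]],"turn":[[0,0,0],[0,0,0],[0,0,0],[0,0,0],[0,0,0],[0,0,0],[0,0,0],[0,0,0],[0,0,0],[0,0,0],[0,0,0],[0,0,0]],"claw":[0,0,0,0,0,0,0,0,0,0,0,0]}'; python3 - <<'E'
from h import *
for c in("scene","top"):
  im=r.get_image(c)
  for n in ("wide_box_lip","wide_box_hinge"):
    for x in r.spot_point(im,n)[:1]: print(n,np.round(x["point"],3),round(x["score"],2))
seg([dict(th=t,rho=.136,g=.021,b=.015+.01*min(t/.77,1)) for t in(.2,.3,)],4)
E
```

```text
t: 9.22
position: [0.5587, -0.0535, 0.1414]
ee_rot: [2.253, -0.394, 2.212]
wrist_force: [-0.4, -0.6, -0.3]
width: 0.501
finger_force: 0.5
wide_box_lip [ 0.533 -0.02   0.133] 0.71
wide_box_hinge [0.664 0.01  0.104] 0.7
wide_box_lip [ 0.536 -0.016  0.126] 0.83
wide_box_hinge [0.666 0.011 0.104] 0.77
t 9.52 F [-0.  -0.1 -0. ] q [ 1.14  0.64 -0.84  2.15 -1.    0.57  1.78] w 0.5
0.2 row shift [-0.004 -0.002 -0.006] turn [-0.0002 -0.0002 -0.0002] TCP [ 0.558 -0.055  0.141]
0.3 row shift [ 0.023  0.074 -0.027] turn [0. 0. 0.] TCP [ 0.562 -0.053  0.153]
```

```bash
python3 -m jog '{"delta_pos":[[0.02,0.074,-0.03],[0.02,0.074,-0.03],[0.02,0.074,-0.03],[0.02,0.074,-0.03],[0.018,0.078,-0.022],[0.018,0.078,-0.022],[0.018,0.078,-0.022],[0.018,0.078,-0.022],[0.015,0.081,-0.014],[0.015,0.081,-0.014],[0.015,0.081,-0.014],[0.015,0.081,-0.014],[0.01,0.083,-0.007],[0.01,0.083,-0.007],[0.01,0.083,-0.007],[0.01,0.083,-0.007],[0.005,0.084,0],[0.005,0.084,0],[0.005,0.084,0],[0.005,0.084,0]],"turn":[[0,0,0],[0,0,0],[0,0,0],[0,0,0],[0,0,0],[0,0,0],[0,0,0],[0,0,0],[0,0,0],[0,0,0],[0,0,0],[0,0,0],[0,0,0],[0,0,0],[0,0,0],[0,0,0],[0,0,0],[0,0,0],[0,0,0],[0,0,0]],"claw":[0,0,0,0,0,0,0,0,0,0,0,0,0,0,0,0,0,0,0,0]}'; python3 - <<'E'
from h import *
for c in("scene","top"):
  im=r.get_image(c)
  if c=="scene": A=cv2.resize(im["color"][110:250,250:400],(600,560),interpolation=cv2.INTER_CUBIC); cv2.imwrite("pics/a3.png",A)
  for n in ("wide_box_lip","wide_box_hinge"):
    for x in r.spot_point(im,n)[:1]: print(n,np.round(x["point"],3),round(x["score"],2))
seg([dict(th=t,rho=.136,g=.021,b=.025) for t in(.72,.8,.9,1.0,1.1,1.2,1.3,1.4)],5)
E
```

```text
t: 11.18
position: [0.591, -0.0443, 0.1982]
ee_rot: [2.253, -0.395, 2.212]
wrist_force: [0.1, -0.4, -0.9]
width: 0.495
finger_force: 0.3
wide_box_hinge [0.665 0.01  0.102] 0.63
wide_box_lip [ 0.566 -0.011  0.188] 0.86
wide_box_hinge [0.663 0.013 0.101] 0.85
t 11.48 F [-0.2  0.4 -0.1] q [ 1.09  0.54 -0.83  2.09 -0.98  0.64  1.64] w 0.5
0.72 row shift [0.001 0.012 0.002] turn [-0.0002 -0.0002 -0.0002] TCP [ 0.592 -0.044  0.199]
0.8 row shift [-0.001  0.053  0.001] turn [ 0.0032 -0.      0.0021] TCP [ 0.6   -0.042  0.207]
0.9 row shift [-0.006  0.063  0.009] turn [ 0.0106 -0.      0.007 ] TCP [ 0.611 -0.04   0.213]
1.0 row shift [-0.006  0.063  0.009] turn [ 0.0106 -0.      0.007 ] TCP [ 0.622 -0.038  0.219]
1.1 row shift [-0.006  0.063  0.009] turn [0.0106 0.     0.007 ] TCP [ 0.634 -0.035  0.224]
1.2 row shift [-0.006  0.063  0.009] turn [0.0106 0.     0.007 ] TCP [ 0.646 -0.033  0.227]
1.3 row shift [-0.006  0.063  0.009] turn [ 0.0106 -0.      0.007 ] TCP [ 0.658 -0.03   0.229]
1.4 row shift [-0.006  0.063  0.009] turn [0.0106 0.     0.007 ] TCP [ 0.671 -0.028  0.23 ]
```

View pics/a3.png

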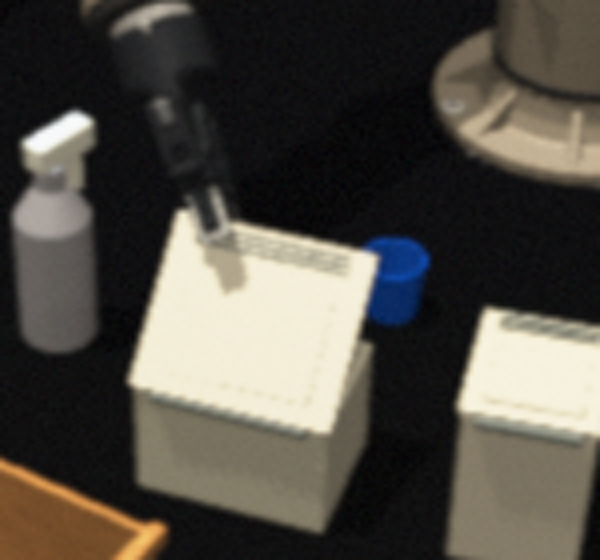

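The picture shows the lid at about 0.7 rad, resting on the lower finger, with the upper finger over the strip at (215,235). Box, cup and tall box have not moved.

```bash
python3 - <<'E'
from h import *
seg([dict(th=t,rho=.136,g=g,b=.025) for t,g in((.8,.021),(.9,.019),(1.0,.017),(1.1,.015),(1.2,.0128),(1.3,.0128),(1.4,.0128),(1.5,.0128))],5)
E
```

```text
t 11.48 F [-0.2  0.4 -0.1] q [ 1.09  0.54 -0.83  2.09 -0.98  0.64  1.64] w 0.5
0.8 row shift [0.    0.065 0.003] turn [ 0.003  -0.0002  0.002 ] TCP [ 0.6   -0.042  0.207]
0.9 row shift [-0.005  0.053  0.008] turn [ 0.0106 -0.      0.007 ] TCP [ 0.609 -0.04   0.212]
1.0 row shift [-0.005  0.053  0.008] turn [ 0.0106 -0.      0.007 ] TCP [ 0.619 -0.038  0.217]
1.1 row shift [-0.004  0.053  0.007] turn [0.0106 0.     0.007 ] TCP [ 0.628 -0.036  0.221]
1.2 row shift [-0.004  0.052  0.006] turn [0.0106 0.     0.007 ] TCP [ 0.638 -0.034  0.224]
1.3 row shift [-0.004  0.063  0.005] turn [ 0.0106 -0.      0.007 ] TCP [ 0.651 -0.032  0.227]
1.4 row shift [-0.004  0.063  0.005] turn [0.0106 0.     0.007 ] TCP [ 0.663 -0.029  0.228]
1.5 row shift [-0.004  0.063  0.005] turn [ 0.0106 -0.      0.007 ] TCP [ 0.675 -0.027  0.228]
```

```bash
python3 -m jog '{"delta_pos":[[0,0.065,0.003],[0,0.065,0.003],[0,0.065,0.003],[0,0.065,0.003],[0,0.065,0.003],[-0.005,0.053,0.008],[-0.005,0.053,0.008],[-0.005,0.053,0.008],[-0.005,0.053,0.008],[-0.005,0.053,0.008],[-0.005,0.053,0.008],[-0.005,0.053,0.008],[-0.005,0.053,0.008],[-0.005,0.053,0.008],[-0.005,0.053,0.008],[-0.004,0.053,0.007],[-0.004,0.053,0.007],[-0.004,0.053,0.007],[-0.004,0.053,0.007],[-0.004,0.053,0.007]],"turn":[[0.003,0,0.002],[0.003,0,0.002],[0.003,0,0.002],[0.003,0,0.002],[0.003,0,0.002],[0.0106,0,0.007],[0.0106,0,0.007],[0.0106,0,0.007],[0.0106,0,0.007],[0.0106,0,0.007],[0.0106,0,0.007],[0.0106,0,0.007],[0.0106,0,0.007],[0.0106,0,0.007],[0.0106,0,0.007],[0.0106,0,0.007],[0.0106,0,0.007],[0.0106,0,0.007],[0.0106,0,0.007],[0.0106,0,0.007]],"claw":[0,0,0,0,0,-0.02,-0.04,-0.06,-0.08,-0.1,-0.12,-0.14,-0.16,-0.18,-0.2,-0.22,-0.24,-0.26,-0.28,-0.3]}'; python3 - <<'E'
from h import *
for c in("scene","top"):
  im=r.get_image(c)
  for n in ("wide_box_lip","wide_box_hinge"):
    for x in r.spot_point(im,n)[:1]: print(n,np.round(x["point"],3),round(x["score"],2))
seg([dict(th=t,rho=.136,g=g,b=.025) for t,g in((1.1,.015),(1.2,.0128),(1.3,.0128),(1.4,.0128),(1.5,.0128))],5)
E
```

```text
t: 13.15
position: [0.6284, -0.0361, 0.2214]
ee_rot: [2.594, -0.513, 2.061]
wrist_force: [-0.5, 0.3, 0.2]
width: 0.351
finger_force: 0.2
wide_box_hinge [ 0.556 -0.222 -0.001] 0.5
wide_box_lip [ 0.608 -0.002  0.224] 0.66
wide_box_hinge [0.664 0.011 0.103] 0.72
t 13.45 F [-0.6  0.  -0. ] q [ 0.76  0.47 -0.58  1.86 -0.64  0.86  1.01] w 0.35
1.1 row shift [-0.002  0.002  0.001] turn [ 0.0001 -0.0002  0.    ] TCP [ 0.628 -0.036  0.221]
1.2 row shift [-0.004  0.052  0.006] turn [0.0106 0.     0.007 ] TCP [ 0.638 -0.034  0.224]
1.3 row shift [-0.004  0.063  0.005] turn [ 0.0106 -0.      0.007 ] TCP [ 0.651 -0.032  0.227]
1.4 row shift [-0.004  0.063  0.005] turn [0.0106 0.     0.007 ] TCP [ 0.663 -0.029  0.228]
1.5 row shift [-0.004  0.063  0.005] turn [ 0.0106 -0.      0.007 ] TCP [ 0.675 -0.027  0.228]
```

```bash
python3 -m jog '{"delta_pos":[[-0.004,0.052,0.006],[-0.004,0.052,0.006],[-0.004,0.052,0.006],[-0.004,0.052,0.006],[-0.004,0.052,0.006],[-0.004,0.063,0.005],[-0.004,0.063,0.005],[-0.004,0.063,0.005],[-0.004,0.063,0.005],[-0.004,0.063,0.005],[-0.004,0.063,0.005],[-0.004,0.063,0.005],[-0.004,0.063,0.005],[-0.004,0.063,0.005],[-0.004,0.063,0.005],[-0.004,0.063,0.005],[-0.004,0.063,0.005],[-0.004,0.063,0.005],[-0.004,0.063,0.005],[-0.004,0.063,0.005]],"turn":[[0.0106,0,0.007],[0.0106,0,0.007],[0.0106,0,0.007],[0.0106,0,0.007],[0.0106,0,0.007],[0.0106,0,0.007],[0.0106,0,0.007],[0.0106,0,0.007],[0.0106,0,0.007],[0.0106,0,0.007],[0.0106,0,0.007],[0.0106,0,0.007],[0.0106,0,0.007],[0.0106,0,0.007],[0.0106,0,0.007],[0.0106,0,0.007],[0.0106,0,0.007],[0.0106,0,0.007],[0.0106,0,0.007],[0.0106,0,0.007]],"claw":[-0.32,-0.34,-0.36,-0.38,-0.4,-0.4,-0.4,-0.4,-0.4,-0.4,-0.4,-0.4,-0.4,-0.4,-0.4,-0.4,-0.4,-0.4,-0.4,-0.4]}'; python3 - <<'E'
from h import *
for c in("scene","top"):
  im=r.get_image(c)
  if c=="scene": cv2.imwrite("pics/a4.png",cv2.resize(im["color"][90:250,250:410],(560,560),interpolation=cv2.INTER_CUBIC))
  for n in ("wide_box_lip","wide_box_hinge"):
    for x in r.spot_point(im,n)[:1]: print(n,np.round(x["point"],3),round(x["score"],2))
seg([dict(th=t,rho=.136,g=.0128,b=.025) for t in(1.5,1.6,1.7,1.8,1.9,2.0,2.05)],8)
E
```

```text
t: 15.12
position: [0.6751, -0.0272, 0.2291]
ee_rot: [3.057, -0.582, 1.816]
wrist_force: [0.4, 0.6, 0.7]
width: 0.3
finger_force: 0.0
wide_box_lip [0.656 0.007 0.242] 0.62
wide_box_hinge [0.664 0.01  0.102] 0.82
wide_box_lip [0.659 0.009 0.238] 0.73
wide_box_hinge [0.664 0.01  0.1  ] 0.75
t 15.42 F [-0.8  0.3 -0.7] q [ 0.47  0.59 -0.4   1.53 -0.38  1.22  0.5 ] w 0.3
1.5 row shift [-0.     0.002  0.002] turn [ 0.0001 -0.0001  0.0001] TCP [ 0.675 -0.027  0.228]
1.6 row shift [-0.002  0.04   0.003] turn [0.0066 0.     0.0044] TCP [ 0.688 -0.024  0.227]
1.7 row shift [-0.002  0.04   0.003] turn [0.0066 0.     0.0044] TCP [ 0.7   -0.022  0.225]
1.8 row shift [-0.002  0.04   0.003] turn [ 0.0053 -0.      0.0035] TCP [ 0.712 -0.019  0.222]
1.9 row shift [-0.002  0.042  0.002] turn [0. 0. 0.] TCP [ 0.725 -0.017  0.218]
2.0 row shift [-0.004  0.042  0.006] turn [0. 0. 0.] TCP [ 0.738 -0.014  0.213]
2.05 row shift [-0.003  0.021  0.004] turn [0. 0. 0.] TCP [ 0.744 -0.013  0.21 ]
```

View pics/a4.png

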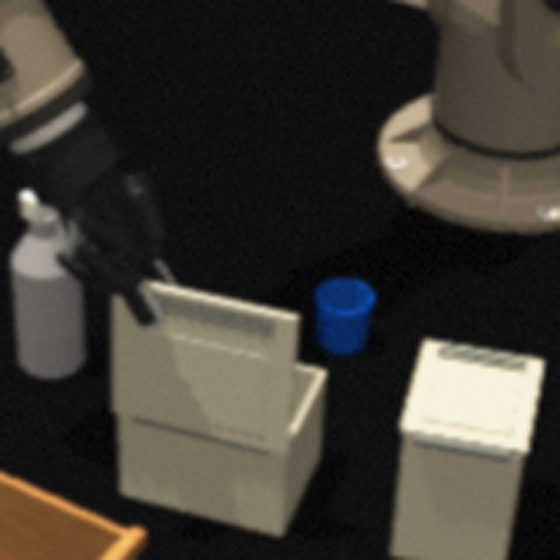

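The lid stands at about 1.5 rad between the fingers, with its upper edge at (150,290), and nothing else is disturbed. I carry it slowly past upright so that the rear finger catches it.

```bash
python3 -m jog '{"delta_pos":[[-0.002,0.04,0.003],[-0.002,0.04,0.003],[-0.002,0.04,0.003],[-0.002,0.04,0.003],[-0.002,0.04,0.003],[-0.002,0.04,0.003],[-0.002,0.04,0.003],[-0.002,0.04,0.003],[-0.002,0.04,0.003],[-0.002,0.04,0.003],[-0.002,0.04,0.003],[-0.002,0.04,0.003],[-0.002,0.04,0.003],[-0.002,0.04,0.003],[-0.002,0.04,0.003],[-0.002,0.04,0.003]],"turn":[[0.0066,0,0.0044],[0.0066,0,0.0044],[0.0066,0,0.0044],[0.0066,0,0.0044],[0.0066,0,0.0044],[0.0066,0,0.0044],[0.0066,0,0.0044],[0.0066,0,0.0044],[0.0066,0,0.0044],[0.0066,0,0.0044],[0.0066,0,0.0044],[0.0066,0,0.0044],[0.0066,0,0.0044],[0.0066,0,0.0044],[0.0066,0,0.0044],[0.0066,0,0.0044]],"claw":[-0.4,-0.4,-0.4,-0.4,-0.4,-0.4,-0.4,-0.4,-0.4,-0.4,-0.4,-0.4,-0.4,-0.4,-0.4,-0.4]}'; python3 - <<'E'
from h import *
for c in("scene","top"):
  im=r.get_image(c)
  for n in ("wide_box_lip","wide_box_hinge"):
    for x in r.spot_point(im,n)[:1]: print(n,np.round(x["point"],3),round(x["score"],2))
seg([dict(th=t,rho=.136,g=.0128,b=.025) for t in(1.7,1.8,1.9,2.0)],8)
E
```

```text
t: 16.75
position: [0.7, -0.0222, 0.2263]
ee_rot: [-2.988, -0.578, 1.685]
wrist_force: [-0.2, -0.7, -0.4]
width: 0.296
finger_force: 0.1
wide_box_lip [0.701 0.021 0.236] 0.79
wide_box_hinge [0.667 0.01  0.102] 0.74
wide_box_lip [0.702 0.017 0.228] 0.91
wide_box_hinge [0.662 0.013 0.101] 0.61
t 17.05 F [0.1 1.2 0.2] q [ 0.37  0.7  -0.34  1.34 -0.31  1.42  0.32] w 0.3
1.7 row shift [-0.001  0.002  0.004] turn [ 0.0002 -0.0001  0.    ] TCP [ 0.7   -0.022  0.225]
1.8 row shift [-0.002  0.04   0.003] turn [ 0.0053 -0.      0.0035] TCP [ 0.712 -0.019  0.222]
1.9 row shift [-0.002  0.042  0.002] turn [0. 0. 0.] TCP [ 0.725 -0.017  0.218]
2.0 row shift [-0.004  0.042  0.006] turn [0. 0. 0.] TCP [ 0.738 -0.014  0.213]
```

```bash
python3 -m jog '{"delta_pos":[[-0.002,0.04,0.003],[-0.002,0.04,0.003],[-0.002,0.04,0.003],[-0.002,0.04,0.003],[-0.002,0.04,0.003],[-0.002,0.04,0.003],[-0.002,0.04,0.003],[-0.002,0.04,0.003],[-0.002,0.04,0.003],[-0.002,0.04,0.003],[-0.002,0.04,0.003],[-0.002,0.04,0.003],[-0.002,0.04,0.003],[-0.002,0.04,0.003],[-0.002,0.04,0.003]],"turn":[[0.0053,0,0.0035],[0.0053,0,0.0035],[0.0053,0,0.0035],[0.0053,0,0.0035],[0.0053,0,0.0035],[0.0053,0,0.0035],[0.0053,0,0.0035],[0.0053,0,0.0035],[0,0,0],[0,0,0],[0,0,0],[0,0,0],[0,0,0],[0,0,0],[0,0,0]],"claw":[-0.4,-0.4,-0.4,-0.4,-0.4,-0.4,-0.4,-0.4,-0.4,-0.4,-0.4,-0.4,-0.4,-0.4,-0.4]}'; python3 - <<'E'
from h import *
for c in("scene","top"):
  im=r.get_image(c)
  if c=="scene": cv2.imwrite("pics/a5.png",cv2.resize(im["color"][90:250,250:410],(560,560),interpolation=cv2.INTER_CUBIC))
  for n in ("wide_box_lip","wide_box_hinge"):
    for x in r.spot_point(im,n)[:1]: 
      d=x["point"]-H; print(n,np.round(x["point"],3),round(x["score"],2),"theta",round(float(np.arctan2(d[2],-d@X)),2))
o=r.get_obs(); A=R.from_euler("xyz",o["ee_rot"])
for s in(1,-1): print("pad tip",s,np.round([(o["position"]+A.apply([0,s*.0128,.014])-H)@v for v in(X,Y,Z)],3))
print(o["wrist_force"])
E
```

```text
t: 18.3
position: [0.7227, -0.0177, 0.2199]
ee_rot: [-2.895, -0.57, 1.634]
wrist_force: [-0.2, 0.2, 0.6]
width: 0.296
finger_force: 0.0
wide_box_lip [0.719 0.023 0.225] 0.79 theta 2.0
wide_box_hinge [0.666 0.009 0.104] 0.74 theta 2.0
wide_box_lip [0.719 0.023 0.222] 0.63 theta 2.01
wide_box_hinge [0.664 0.015 0.101] 0.63 theta 2.95
pad tip 1 [ 0.062 -0.032  0.105]
pad tip -1 [ 0.037 -0.032  0.11 ]
[ 1.1173156  -0.12242484  0.35017353]
```

View pics/a5.png

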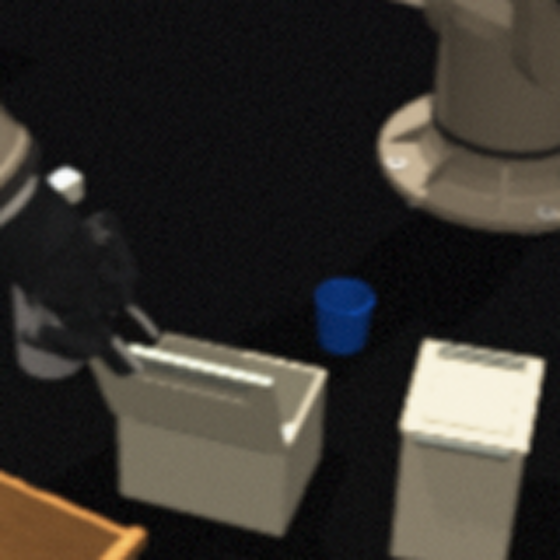

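The lid is at 2.0 rad against its stop, with no force felt and the fingers on either side of its edge at (130,350). I'll open the fingers, then withdraw upward along the lid's slope.

```bash
python3 - <<'E'
from h import *
o=r.get_obs(); A=R.from_euler("xyz",o["ee_rot"])
print(np.round(A.inv().apply(B([.416,0,.909]))*.06/.04,2), np.round(A.inv().apply([-0.02,-.05,.15])/.04,2))
E
```

```text
[ 0.81  0.33 -1.22] [ 1.   -1.49 -3.56]
```

```bash
python3 -m jog '{"delta_pos":[[0,0,0],[0,0,0],[0,0,0],[0,0,0],[0,0,0],[0.08,0.033,-0.12],[0.08,0.033,-0.12],[0.08,0.033,-0.12],[0.08,0.033,-0.12],[0.08,0.033,-0.12],[0.08,0.033,-0.12],[0.08,0.033,-0.12],[0.08,0.033,-0.12],[0.08,0.033,-0.12],[0.08,0.033,-0.12]],"turn":[[0,0,0],[0,0,0],[0,0,0],[0,0,0],[0,0,0],[0,0,0],[0,0,0],[0,0,0],[0,0,0],[0,0,0],[0,0,0],[0,0,0],[0,0,0],[0,0,0],[0,0,0]],"claw":[-0.3,-0.2,-0.1,-0.1,-0.1,-0.1,-0.1,-0.1,-0.1,-0.1,-0.1,-0.1,-0.1,-0.1,-0.1]}' && python3 -m jog '{"delta_pos":[[0.1,-0.15,-0.35],[0.1,-0.15,-0.35],[0.1,-0.15,-0.35],[0.1,-0.15,-0.35],[0.1,-0.15,-0.35],[0.1,-0.15,-0.35],[0.1,-0.15,-0.35],[0.1,-0.15,-0.35],[0,0,0],[0,0,0]],"turn":[[0,0,0],[0,0,0],[0,0,0],[0,0,0],[0,0,0],[0,0,0],[0,0,0],[0,0,0],[0,0,0],[0,0,0]],"claw":[-0.1,-0.1,-0.1,-0.1,-0.1,-0.1,-0.1,-0.1,-0.1,-0.1]}'; python3 - <<'E'
from h import *
for c in("scene","top"):
  im=r.get_image(c)
  if c=="scene": cv2.imwrite("pics/a6.png",im["color"])
  for n in ("wide_box_lip","wide_box_hinge","tall_box","spray_bottle","dosing_cup"):
    for x in r.spot_point(im,n)[:1]: 
      d=x["point"]-H; print(n,np.round(x["point"],3),round(x["score"],2),"theta",round(float(np.arctan2(d[2],-d@X)),2) if "lip" in n else "")
E
```

```text
t: 19.85
position: [0.7471, -0.0125, 0.2741]
ee_rot: [-2.895, -0.57, 1.634]
wrist_force: [-0.1, 0.4, -0.8]
width: 0.449
finger_force: 0.0
t: 20.68
position: [0.73, -0.0525, 0.3939]
ee_rot: [-2.898, -0.569, 1.635]
wrist_force: [0.4, 0.1, -0.5]
width: 0.453
finger_force: 0.0
wide_box_lip [0.721 0.02  0.228] 0.96 theta 2.0
wide_box_hinge [0.668 0.01  0.101] 0.78 theta 
tall_box [ 0.565  0.206 -0.003] 0.98 theta 
spray_bottle [0.663 0.008 0.102] 0.72 theta 
dosing_cup [ 0.39   0.    -0.002] 0.83 theta 
wide_box_lip [0.72  0.02  0.222] 0.6 theta 2.01
wide_box_hinge [0.665 0.013 0.1  ] 0.66 theta 
tall_box [ 0.557  0.204 -0.004] 0.83 theta 
spray_bottle [ 0.559 -0.229  0.   ] 0.63 theta 
dosing_cup [ 0.385 -0.001 -0.001] 0.81 theta
```

View pics/a6.png

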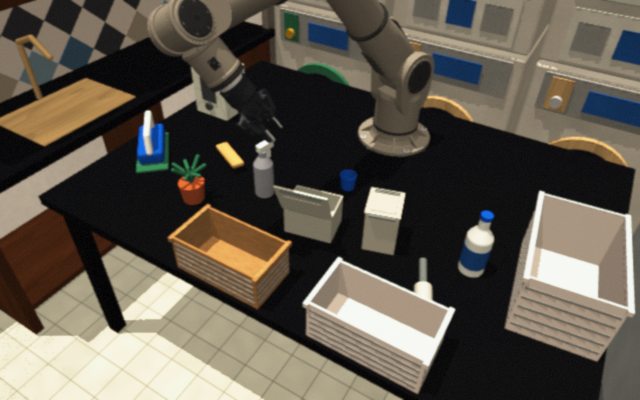

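The lid leans open by itself at (305,200), at 2.0 rad. The arm is well clear at (255,110), and everything else is where it was.

```bash
python3 -c "
from bench import r
print(r.hand_in())"
```

```text
the job is handed in; nothing more can be done
None
```

The wide box's lid is open and leaning on its stop at about 2.0 rad, with the arm clear, the tall box shut, nothing else visibly moved, and the job handed in at about 21 s of the 48 s allowed.

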